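Find the free cells of a counterweight box by touch, fill them and clip the lid shut

ROBOT

A 6-joint arm with a two-finger parallel gripper is mounted at the origin on the work surface. World frame = base frame: x ahead of the robot, y to its left, z up, the work surface at z = 0. Lengths are in m, angles in rad, forces in N, time in s.
With the tool pointing down it reaches from about 0.275 to 0.875 m from the base axis. Payload 12.5 kg.
Tool frame: the origin (TCP) lies at the very end of the fingers, on their centre line; the grasp point (between the pads) lies 19 mm behind it; z points along the fingers, y is the line along which they close (so a half turn about z gives the same grasp; the last joint's range is limited). The gripper opens to 85 mm and grips with 20 to 120 N. Pads are 22 mm wide; open, the fingers measure 114 mm over their backs; the gripper's body (76 mm by 85 mm) begins 54 mm behind the grasp point. The pads swing forward as they close: fully open they stand 13 mm farther back than shut.
Start: joints at [1.063, 0.351, 1.652, -0, 1.139, -0.085], TCP at [0.226, 0.502, 0.192] pointing down, gripper open.
Joint ranges: [-2.75, 2.75], [-0.79, 2.1], [0.01, 2.65], [-1.57, 4.71], [0.07, 3.14], [-2.87, 2.87]. Speed limits (rad/s): [2.22, 2.22, 2.79, 3.14, 3.14, 3.14].

INTERFACE

Orientations are given as a 3x3 rotation matrix whose columns are the frame's x, y, z axes.
In Python, from bench import manip gives the robot as it stands. Calls block until the motion is done:
- manip.move_ptp(position, orientation): joint-space move of the TCP to a pose.
- manip.move_l(position, attitude=None, max_speed=0.15): straight line of the TCP; attitude=None keeps the orientation; max_speed is the mean speed in m/s.
- manip.move_j(angles): joint-space move.
- manip.set_gripper(opening, effort=None): opening from 0.0 (shut) to 1.0 (fully open); effort is the grip in N (None keeps the last); returns when the fingers have stopped.
- manip.dwell(seconds).
- manip.inverse_kinematics(position, orientation): joint angles nearest the present ones, or None.
- manip.grab_frame(name): name is "scene" or "top"; returns (picture, depth): 384x512x3 uint8, red, green, blue; 384x512 float32, m along the optical axis (not along the pixel's ray), 0 where there is no reading.
- manip.get_calibration(name): a dict with "camera_matrix" (3x3 intrinsics, pixels), "k1" (the pictures are not rectified: a ray, as slopes to the right and down, at radius r is drawn at 1 + k1 r^2 times it, then the intrinsics apply), "R" (3x3) and "t" (3): a world point X has camera coordinates R X + t. Camera axes: x right, y down, z forward; pixel columns grow to the right and rows downward; lengths in m; the calibration is good to about 2 mm. A picture is of the moment at which its call begins. get_calibration takes no time and is no camera call.
A pose or a line that the arm cannot do raises manip.Unreachable and nothing moves.
- manip.sign_off(): hands the job in; it is judged then, once.
Trained networks look in the newest picture that a camera, given by its name, has taken for a name from the list of things; names that differ only in an ending like _2 or _b are one class to them, and where a whole thing is asked for, a point or a joint stands for the part that bears it (a point fixed in the world has none). Each returns a list of dicts, best first, with "confidence" (0 to 1); they miss things now and then, are a little off and sometimes report something else, mostly with a low value. They report only what shows in the picture. A call takes as long as a camera call. They do not tell look-alikes from the thing itself.
- manip.look_for(camera, name): "at" ([x, y, z] in m, in world coordinates, good to about 4 mm: the middle of the surface that is visible of it).
Readings, each from a call of its own:
- manip.current_time(): time.
- manip.current_qpos(): joint angles.
- manip.current_joint_vel(): joint speeds.
- manip.current_joint_torque(): joint torques, N m.
- manip.current_ee_pos(): TCP position.
- manip.current_tcp_rot(): TCP orientation.
- manip.current_force(): force on the tool from outside, world axes, zero at the start.
- manip.current_ft_torque(): the same for the moment, N m.
- manip.current_grip_width(): opening from 0.0 (shut) to 1.0 (fully open).
- manip.current_grip_force(): force on a finger pad.
Only numpy, scipy, OpenCV 4.12 (cv2) and the standard library are available. Lean on these libraries where they do the work, as an engineer would, in place of code of your own. Each camera call takes 0.05 s, during which the arm holds its last target. There are 200 camera calls.

TASK

Each row of the parts box has one empty cell: before moving either iron slug, feel for them by pressing lightly on the sprung black cell covers under the leaning lid, since only an empty cell's cover sinks. Then lower (do not drop) one slug into each of the two empty cells so that it sinks down fully and stands upright. Finally shut the lid, and only then push the brass retaining clip sideways until it is fully home in the stud's groove; leave everything else on the bench where it is.

Things in the scene. Friction and masses are not known exactly. Their poses are not given: they have to be found in the camera images.
- partsbox: Wooden parts box fixed to the bench, 144 mm (x) by 158 mm (y), its lid open and leaning over it. Origin: bench level, below the middle of the cell grid; x runs from the front wall to the hinged far wall, y along the rows, z up. Low end walls at y = +-75 mm (8 mm thick, to z = 46 mm).
- grid_centre (a point): Middle of the grid, level with the divider tops (z = 46 mm); 2 rows of 3 cells. Cell centres: box x = +25 (far row) and -25 mm (near row), y = -50, 0, +50 mm. Each cell is 42 x 42 mm inside, 8 mm dividers, with a black sprung cover whose top is at z = 42 mm; all look alike.
- front_wall (a point): Middle of the front wall's top (box x = -50 mm, 8 mm thick, z = 46 mm, level with the dividers). The far wall, at x = 82 to 90 mm, rises to z = 84 mm; a solid ledge at z = 46 mm lies between it and the far row. Two steel posts, 18 mm thick, stand outside the ends at box x = -30, y = +-122 mm to z = 84 mm and carry the shut lid's ears.
- lid_hinge (a point): Middle of the lid's hinge line on the far wall's top edge (box x = 90, y = 0, z = 84 mm); the line runs along the box's y. The lid's underside passes through it; the lid's top face lies 10 mm above that.
- lid_edge (a point): Middle of the lid's free edge, on its top face. The lid leans over the box from the far wall, so the far row can only be reached with the tool tilted, coming in from the front (robot) side.
- lid (a joint): Lid hinge in rad: 0 = shut and level, 1.2 = its stop; starts at 1.05 to 1.2. Stiff: it stays where it is left, and needs a light push (0.1 to 0.5 N m) all the way down. Lid 156 mm from hinge to free edge, 176 mm wide, 10 mm thick, with a 50 mm ear at each end.
- stud_top (a point): Top of the grooved steel stud, 12 mm thick, on the post outside the box's +y end (box x = -30, y = 122, z = 108 mm). Its groove is at z = 94 to 100 mm, just above the shut lid's top face at z = 94 mm.
- clip (a joint): Travel (m) of the brass U-shaped retaining clip along the lid's top: 0 = clear of the stud, 0.022 = fully home in the stud's groove, where it stops; starts at 0 to 0.003. It rides on the lid and slides to the box's +y against about 2 N of friction. With the lid shut, push its tab from the -y side.
- clip_tab (a point): Middle of the top edge of the clip's tab, an upright plate 26 mm (box x) by 6 mm (y) standing 20 mm above the lid's top face. With the lid shut and the clip at 0 it is at box x = -30, y = 88.5, z = 114.5 mm.
- cover_a (a joint): How far (m) the cover of one empty cell is pressed down: 0 to 0.018. It sinks under a light push (0.3 N rising to 1 N) and springs back. Exactly one cell in each row of three is empty; which one is not told and differs each time. Covers of occupied cells stop hard after 1.5 mm.
- cover_b (a joint): The same for the empty cell of the other row. A slug set on an empty cell's cover pushes it down by its own weight until its foot is at box z = 24 mm; on an occupied cell it stays up at 42 mm and the lid cannot shut.
- slug_a: Dark iron counterweight slug, about 0.26 kg, standing on the bench: a foot 36 mm in diameter and 28 mm tall, with a knob 14 mm in diameter and 28 mm tall on it (56 mm overall). Origin: centre of its underside, z along its axis. The two slugs are alike; either may go in either empty cell.
- slug_b: Dark iron counterweight slug, about 0.26 kg, standing on the bench: a foot 36 mm in diameter and 28 mm tall, with a knob 14 mm in diameter and 28 mm tall on it (56 mm overall). Origin: centre of its underside, z along its axis. The two slugs are alike; either may go in either empty cell.
- contact_block: brown bakelite contact block, 60 x 44 x 36 mm; a bystander, leave it where it is.
- cam_a: brass cam disc, about 62 mm across, 9 mm thick, lying flat; a bystander, leave it where it is.
- cam_b: second brass cam disc like the first; a bystander, leave it where it is.
- door_catch: dented steel door catch, a 90 x 30 mm bracket with one end turned up 30 mm; a bystander, leave it where it is.
- oil_can: green bottle-shaped oil can with red cap, 56 mm diameter, 130 mm tall; a bystander, leave it where it is.
- wrench: steel wrench lying on the bench; a bystander, leave it where it is.
- screwdriver: screwdriver lying on the bench; a bystander, leave it where it is.
Mind the look-alikes: they are no part of the job. Leave any pink or turquoise look-alike of the slug_b alone.

How it is judged:
On the way, in this order (a step that is already met when the one before it is completed fails the run):
1. an empty cell's cover has been pressed down at least 5 mm while both slugs still stand within 15 mm of where they started (value of joint any of cover_a, cover_b above 0.005 m and distance of each of slug_a, slug_b from where it was at the start of the episode below 0.015 m), for 0.04 s.
2. both slugs have sunk into the empty cells, upright (z of slug_a in the frame of partsbox between 0.015 and 0.029 m and x of slug_a in the frame of partsbox between -0.05 and 0.05 m and y of slug_a in the frame of partsbox between -0.075 and 0.075 m and angle between each of slug_a, slug_b's own z axis and vertical below 0.15 rad and z of slug_b in the frame of partsbox between 0.015 and 0.029 m and x of slug_b in the frame of partsbox between -0.05 and 0.05 m and y of slug_b in the frame of partsbox between -0.075 and 0.075 m), for 0.2 s.
3. the lid is shut while the clip is still clear of the groove (moved less than 6 mm) (value of joint lid below 0.04 rad and value of joint clip below 0.006 m), for 0.1 s.
At the end, for the whole second after the job is handed in: Both slugs stand at rest in the two empty cells, sunk to within 5 mm of the full depth and within 0.15 rad of upright; the lid is shut (under 0.04 rad); the clip is within 3 mm of fully home (all of step 2 and value of joint lid below 0.04 rad and value of joint clip above 0.019 m and linear speed of each of slug_a, slug_b below 0.02 m/s); the robot touches nothing.
It fails at once if one of the other things on the bench (contact block, cam discs, door catch, oil can, wrench, screwdriver) is moved more than 30 mm (distance of any of contact_block, cam_a, cam_b, door_catch, oil_can, wrench, screwdriver from where it was at the start of the episode above 0.03 m).
It fails at once if slug a is dropped into the box (falls faster than 0.7 m/s within it) (z of slug_a in the frame of partsbox below 0.07 m and x of slug_a in the frame of partsbox between -0.05 and 0.05 m and y of slug_a in the frame of partsbox between -0.075 and 0.075 m and linear speed of slug_a above 0.7 m/s).
It fails at once if slug b is dropped into the box (falls faster than 0.7 m/s within it) (z of slug_b in the frame of partsbox below 0.07 m and x of slug_b in the frame of partsbox between -0.05 and 0.05 m and y of slug_b in the frame of partsbox between -0.075 and 0.075 m and linear speed of slug_b above 0.7 m/s).
It also fails if it takes over 72 s, if anything falls off the work surface, if the arm or the gripper's body presses on something with over 40 N, if the wrist force passes 120 N, or if a joint passes its speed limit or range.

## Working session

There is one attempt and no reset: what is moved stays moved. The work goes in short steps, each a Python script; the robot and the scene stay as the last script left them, time stands still between calls to the robot, and variables do not carry over. Pictures are saved under pics/ and viewed, at most 10 in all, crops included, and the job is handed in when it is done.

```bash
ls; mkdir -p pics; python3 - <<'E'
from bench import manip
import cv2, numpy as np
ims=[]
for n in ("scene","top"):
    p,d=manip.grab_frame(n); cv2.imwrite(f"pics/{n}0.png",p[:,:,::-1]); np.save(f"pics/{n}0.npy",d)
    c=manip.get_calibration(n); print(n,c["camera_matrix"].round(1).tolist(),c["k1"],np.round(-c["R"].T@c["t"],3),c["R"].round(3).tolist())
    for k in ("slug_a","partsbox","lid_edge","lid_hinge","grid_centre","front_wall","stud_top","clip_tab","oil_can","contact_block","door_catch"):
        print(k,[(np.round(r["at"],3).tolist(),round(r["confidence"],2)) for r in manip.look_for(n,k)][:4])
print(manip.current_time())
E
```

```text
pics
scene [[369.7, 0.0, 257.3], [0.0, 369.7, 190.6], [0.0, 0.0, 1.0]] 0.02378696575451407 [1.005 0.36  1.079] [[-0.588, 0.809, -0.002], [0.704, 0.51, -0.495], [-0.399, -0.292, -0.869]]
slug_a [([0.507, -0.324, 0.028], 0.68), ([0.45, -0.24, 0.025], 0.68), ([0.501, 0.298, 0.028], 0.57), ([0.336, 0.214, 0.0], 0.42)]
partsbox [([0.595, -0.035, 0.16], 0.63)]
lid_edge [([0.592, -0.049, 0.179], 0.65)]
lid_hinge [([0.596, -0.036, 0.158], 0.82)]
grid_centre [([0.591, -0.038, 0.16], 0.81)]
front_wall [([0.595, -0.036, 0.156], 0.71), ([0.503, -0.321, 0.029], 0.49)]
stud_top [([0.595, -0.037, 0.161], 0.72)]
clip_tab [([0.594, -0.036, 0.16], 0.29)]
oil_can [([0.767, -0.237, 0.086], 0.95), ([0.573, 0.039, 0.204], 0.44)]
contact_block []
door_catch [([0.336, 0.213, 0.003], 0.56), ([0.665, 0.427, 0.028], 0.27)]
top [[438.8, 0.0, 251.1], [0.0, 438.8, 191.0], [0.0, 0.0, 1.0]] 0.01997468918408631 [0.436 0.026 1.299] [[-0.013, -1.0, -0.006], [-0.996, 0.014, -0.092], [0.092, 0.005, -0.996]]
slug_a [([0.442, -0.245, 0.028], 0.63), ([0.491, 0.296, 0.028], 0.59), ([0.441, -0.404, 0.03], 0.54), ([0.527, -0.397, 0.027], 0.51)]
partsbox [([0.567, -0.06, 0.123], 0.84), ([0.66, 0.426, 0.016], 0.22)]
lid_edge [([0.589, -0.056, 0.199], 0.74)]
lid_hinge [([0.566, -0.055, 0.121], 0.57)]
grid_centre [([0.564, -0.056, 0.124], 0.94)]
front_wall [([0.659, 0.425, 0.022], 0.74), ([0.563, -0.056, 0.125], 0.69)]
stud_top [([0.567, -0.056, 0.121], 0.82)]
clip_tab []
oil_can [([0.754, -0.246, 0.09], 0.8)]
contact_block [([0.658, 0.428, 0.021], 0.84)]
door_catch []
1.2
```

View pics/scene0.png

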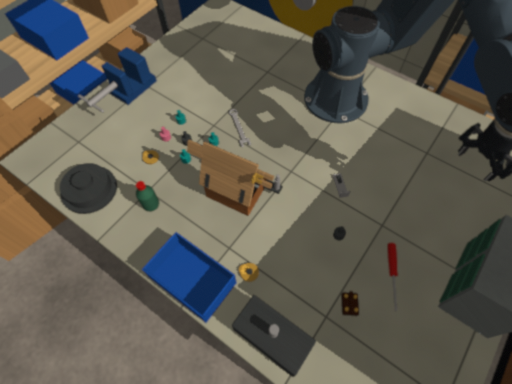

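View pics/top0.png

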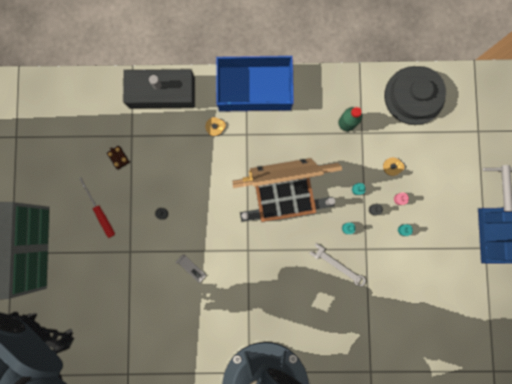

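The scene view shows the box at (230,180) with its lid leaning over it. The top view shows two dark slugs at (162,213) and (376,210), with teal and pink look-alikes around the second. The posts are near (246,216) and (330,202).

```bash
cat > h.py <<'E'
from bench import manip
import numpy as np, cv2
def cloud(n,d):
    c=manip.get_calibration(n);K=c["camera_matrix"];h,w=d.shape
    u,v=np.meshgrid(np.arange(w,dtype=float),np.arange(h,dtype=float))
    p=cv2.undistortPoints(np.stack([u.ravel(),v.ravel()],1)[:,None],np.array(K),np.array([c["k1"],0,0,0.]))[:,0]
    X=np.c_[p,np.ones(len(p))]*d.reshape(-1,1)
    return ((X-c["t"])@c["R"]).reshape(h,w,3)
def project(n,P):
    c=manip.get_calibration(n)
    return cv2.projectPoints(np.atleast_2d(P).astype(float),cv2.Rodrigues(np.array(c["R"]))[0],np.array(c["t"]),np.array(c["camera_matrix"]),np.array([c["k1"],0,0,0.]))[0][:,0]
E
python3 - <<'E'
from h import *
for n in("scene","top"):
    d=np.load(f"pics/{n}0.npy");W=cloud(n,d);im=cv2.imread(f"pics/{n}0.png").astype(int)
    for c in([0.498,0.297],[0.448,-0.243]):
        m=(np.hypot(W[...,0]-c[0],W[...,1]-c[1])<.05)&(W[...,2]>.008)&(W[...,2]<.075)&(im.max(2)<85)
        P=W[m]; print(n,"slug",m.sum(),P.mean(0).round(4),"zmax",np.percentile(P[:,2],[50,90,100]).round(3),"lo/hi",P.min(0).round(4),P.max(0).round(4))
        k=P[P[:,2]>.045]; print("  knob",len(k),k.mean(0).round(4) if len(k) else'')
d=np.load("pics/top0.npy");W=cloud("top",d);im=cv2.imread("pics/top0.png")
for r in range(185,226,4): print(r,[tuple((W[r,c]*1000).round().astype(int).tolist()) for c in range(238,258,3)])
for r in range(194,212,3): print(r,[tuple((W[r,c]*1000).round().astype(int).tolist()) for c in range(318,340,3)])
cv2.imwrite("pics/box.png",cv2.resize(im[150:235,225:350],None,fx=6,fy=6,interpolation=cv2.INTER_CUBIC))
E
```

```text
scene slug 130 [0.4969 0.2971 0.0315] zmax [0.029 0.055 0.06 ] lo/hi [0.4771 0.2788 0.0092] [0.5097 0.3137 0.0597]
  knob 22 [0.4932 0.2968 0.055 ]
scene slug 10 [ 0.4513 -0.2534  0.0263] zmax [0.026 0.039 0.048] lo/hi [ 0.4411 -0.2618  0.0129] [ 0.4577 -0.2445  0.0478]
  knob 1 [ 0.449  -0.2475  0.0478]
top slug 124 [0.491  0.2925 0.0326] zmax [0.028 0.054 0.059] lo/hi [0.4747 0.2766 0.0164] [0.5071 0.3117 0.0595]
  knob 23 [0.4908 0.2936 0.0542]<stdin>:6: RuntimeWarning: Mean of empty slice.
  ret = um.true_divide(
Traceback (most recent call last):
IndexError: index -1 is out of bounds for axis 0 with size 0
```

```bash
python3 - <<'E'
from h import *
def rep(n,m,W):
    P=W[m];print(n,len(P),P.mean(0).round(4),P.min(0).round(4),P.max(0).round(4)); k=P[P[:,2]>.045]; print("  knob",len(k),k.mean(0).round(4))
for n,(u,v) in (("scene",(185,137)),("top",(376,210))):
    d=np.load(f"pics/{n}0.npy");W=cloud(n,d);im=cv2.imread(f"pics/{n}0.png").astype(int)
    m=np.zeros(d.shape,bool);m[v-11:v+12,u-11:u+12]=1
    m&=(W[...,2]>.008)&(W[...,2]<.075)&(im.max(2)<85); rep(n,m,W)
for r in range(196,226,3): print(r,[tuple((W[r,c]*1000).round().astype(int).tolist()) for c in range(238,262,3)])
print()
for r in range(192,212,3): print(r,[tuple((W[r,c]*1000).round().astype(int).tolist()) for c in range(313,340,3)])
im=cv2.imread("pics/top0.png")
cv2.imwrite("pics/box.png",cv2.resize(im[150:235,225:350],None,fx=6,fy=6,interpolation=cv2.INTER_CUBIC))
E
```

```text
scene 71 [ 0.501  -0.325   0.0325] [ 0.4813 -0.3455  0.0123] [ 0.5138 -0.3125  0.0603]
  knob 12 [ 0.4971 -0.3242  0.053 ]
top 101 [ 0.495  -0.3253  0.0341] [ 0.4837 -0.3452  0.011 ] [ 0.5073 -0.3118  0.0646]
  knob 23 [ 0.4938 -0.3279  0.0554]
196 [(541, 72, -6), (541, 63, 1), (541, 54, -2), (541, 45, -7), (540, 36, 5), (540, 27, 0), (540, 18, 3), (536, 10, 43)]
199 [(532, 72, -1), (532, 63, -3), (532, 54, -4), (532, 45, -5), (531, 36, -2), (531, 27, -1), (531, 18, -3), (528, 10, 45)]
202 [(523, 72, 5), (523, 63, 0), (522, 54, 4), (522, 45, 3), (522, 36, 2), (523, 27, -3), (522, 18, 3), (519, 10, 47)]
205 [(514, 72, -6), (514, 63, -3), (514, 54, 0), (514, 45, -2), (513, 36, 4), (514, 27, -4), (513, 18, -2), (510, 10, 45)]
208 [(505, 72, 0), (505, 63, 3), (505, 54, -3), (505, 45, -1), (505, 36, -2), (505, 27, -2), (504, 19, -1), (502, 10, 43)]
211 [(496, 72, -3), (496, 63, -2), (496, 54, 0), (494, 45, 37), (494, 36, 36), (494, 28, 36), (494, 19, 33), (494, 10, 37)]
214 [(487, 72, -2), (486, 62, 33), (483, 52, 109), (484, 44, 86), (486, 36, 32), (486, 28, 29), (485, 19, 33), (485, 10,
[... 759 characters left out ...]
82, 29), (529, -189, 36), (525, -189, 84), (531, -213, 1), (531, -222, 0)]
201 [(520, -144, 49), (521, -155, 31), (521, -164, 31), (520, -172, 34), (520, -181, 30), (517, -182, 76), (517, -189, 85), (517, -198, 82), (522, -221, 0)]
204 [(511, -144, 48), (512, -154, 36), (512, -164, 29), (512, -172, 34), (512, -181, 31), (510, -184, 62), (508, -189, 81), (511, -205, 39), (513, -221, 1)]
207 [(503, -144, 46), (503, -154, 33), (503, -163, 30), (503, -171, 37), (503, -180, 33), (502, -188, 39), (503, -198, 28), (504, -212, 3), (504, -221, -1)]
210 [(494, -144, 45), (496, -159, -4), (496, -168, -5), (496, -176, 0), (496, -185, 2), (496, -194, 0), (496, -203, -3), (495, -212, -2), (496, -222, -7)]
```

View pics/box.png

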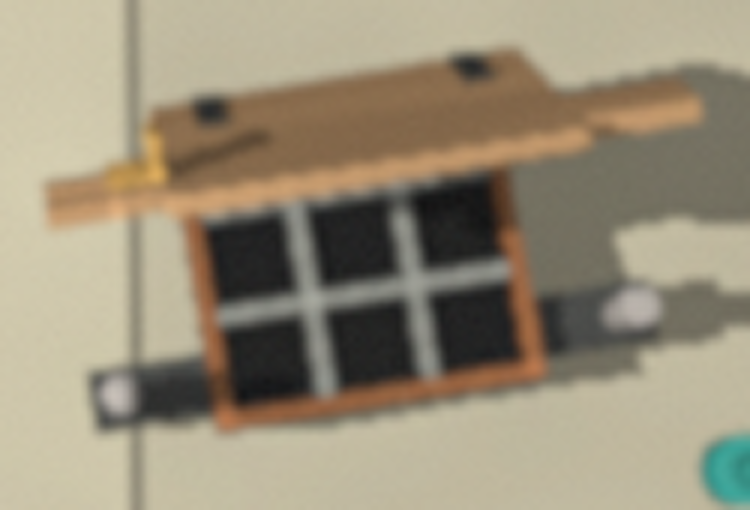

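The crop shows all six covers black and alike. The divider crossings are at crop (312,302) and (413,285), the front corners at (225,430) and (545,378), and the stud top at (117,397). I'll fit the box pose and lid angle from these.

```bash
cat > fit.py <<'E'
from h import *
from scipy.optimize import least_squares
B=np.array([[0,25,46],[0,-25,46],[-54,79,46],[-54,-79,46],[-30,122,108],[-30,-122,84]])/1e3
U=np.array([[312,302],[413,285],[223,430],[545,376],[117,397],[636,305]])
px=np.array([225,150])+(U+.5)/6-.5
def w(p,B): c,s=np.cos(p[2]),np.sin(p[2]); return np.c_[p[0]+c*B[:,0]-s*B[:,1],p[1]+s*B[:,0]+c*B[:,1],B[:,2]]
f=lambda p:(project("top",w(p,B))-px).ravel()
r=least_squares(f,[.54,-.07,.16],loss="soft_l1");p=r.x;print("pose",p.round(4));print(f(p).reshape(-1,2).round(2).tolist())
# scene check: lid outer face and post tops
for n in("scene","top"):
    W=cloud(n,np.load(f"pics/{n}0.npy"));c,s=np.cos(p[2]),np.sin(p[2])
    X=W-[p[0],p[1],0];b=np.stack([c*X[...,0]+s*X[...,1],-s*X[...,0]+c*X[...,1],X[...,2]],-1)*1e3
    m=(abs(b[...,1])<70)&(b[...,2]>105)&(b[...,2]<210)&(b[...,0]>0)&(b[...,0]<130)
    P=b[m];k=np.polyfit(P[:,2],P[:,0],1)
    for _ in range(3):
        P=P[abs(P[:,0]-np.polyval(k,P[:,2]))<6];k=np.polyfit(P[:,2],P[:,0],1)
    print(n,"lid",len(P),"phi",np.arctan2(1,-k[0]).round(3),"x@z150",np.polyval(k,150).round(1))
    e=b[(abs(b[...,1])<70)&(b[...,2]>195)&(abs(b[...,0]-25)<60)];print(" edge z99",np.percentile(e[:,2],[50,97]).round(),e[e[:,2]>212].mean(0).round(1))
    q=b[(np.hypot(b[...,0]+30,b[...,1]-122)<15)&(b[...,2]>101)&(b[...,2]<120)];print(" stud",len(q),q.mean(0).round(1))
    q=b[(np.hypot(b[...,0]+30,b[...,1]+122)<18)&(b[...,2]>78)&(b[...,2]<92)];print(" post-",len(q),q.mean(0).round(1))
    q=b[(abs(b[...,0]+50)<12)&(abs(b[...,1])<70)&(abs(b[...,2]-46)<7)];print(" front",len(q),q.mean(0).round(1))
E
python3 fit.py
```

```text
pose [ 0.5282 -0.0641  0.1627]
[[-0.31, 0.05], [0.05, -0.18], [-0.72, 0.65], [0.17, -0.06], [0.15, -0.29], [0.57, -0.07]]
scene lid 1334 phi 1.175 x@z150 73.2
 edge z99 [218. 233.] [ 41.3   0.9 224.5]
 stud 14 [-28.9 123.  107.5]
 post- 0 [nan nan nan]
 front 0 [nan nan nan]
top lid 607 phi 1.177 x@z150 72.4
 edge z99 [226. 233.] [ 37.6   0.3 226.6]
 stud 13 [-30.3 120.4 108. ]
 post- 35 [ -32.2 -122.8   83.6]
 front 278 [-46.8  -1.4  44.2]fit.py:20: RuntimeWarning: Mean of empty slice.
  q=b[(np.hypot(b[...,0]+30,b[...,1]+122)<18)&(b[...,2]>78)&(b[...,2]<92)];print(" post-",len(q),q.mean(0).round(1))
  ret = um.true_divide(
fit.py:21: RuntimeWarning: Mean of empty slice.
  q=b[(abs(b[...,0]+50)<12)&(abs(b[...,1])<70)&(abs(b[...,2]-46)<7)];print(" front",len(q),q.mean(0).round(1))
```

```bash
cat >> h.py <<'E'
P0=np.array([.5285,-.064]);YAW=.163;TH=.4
EX=np.array([np.cos(YAW),np.sin(YAW),0]);EY=np.array([-np.sin(YAW),np.cos(YAW),0]);EZ=np.array([0,0,1.])
def bw(x,y,z): return np.array([*P0,0])+(x*EX+y*EY+z*EZ)/1e3   # box mm -> world
def tw(p): d=np.array(p)-[*P0,0]; return np.array([d@EX,d@EY,d[2]])*1e3
SG=1
def rot(th,sg=None):
    z=np.sin(th)*EX-np.cos(th)*EZ; y=(sg or SG)*EY
    return np.stack([np.cross(y,z),y,z],1)
SL={"a":np.array([.4918,.295,0]),"b":np.array([.4952,-.3262,0])}
def slugtcp(base,th=TH,h=36,g=11): # TCP so that the pads hold the knob of a slug whose foot is at base
    p=np.array(base,float)+h/1e3*EZ+ g/1e3*np.sin(th)*EX; return p
E
python3 - <<'E'
from h import *
print(manip.current_tcp_rot().round(2).tolist())
for sg in(1,-1):
    for nm,p,th in [("far+",bw(27,50,80),TH),("far-",bw(27,-50,40),TH),("near",bw(-23,0,40),TH),("a",slugtcp(SL["a"]),TH),("b",slugtcp(SL["b"]),TH),("a+",slugtcp(SL["a"])+.1*EZ,TH),("lid",bw(90,0,260),0),("clip",bw(-30,70,100),0)]:
        q=manip.inverse_kinematics(p,rot(th,sg));print(sg,nm,None if q is None else np.round(q,2).tolist())
E
```

```text
[[-0.91, 0.41, -0.0], [0.41, 0.91, -0.0], [0.0, -0.0, -1.0]]
1 far+ [-0.18, 0.35, 2.06, 0.37, 0.37, -2.23]
1 far- [-0.38, 0.48, 2.0, 0.59, 0.37, -2.63]
1 near [-0.34, 0.4, 2.16, 0.7, 0.29, -2.71]
1 a [0.53, 0.49, 1.99, -0.47, 0.31, -0.78]
1 b None
1 a+ [0.53, 0.31, 1.93, -0.28, 0.54, -0.99]
1 lid [-0.16, 0.42, 1.38, -0.0, 1.34, -1.89]
1 clip [-0.1, 0.36, 1.9, -0.0, 0.88, -1.83]
-1 far+ [-0.18, 0.35, 2.06, 0.37, 0.37, 0.91]
-1 far- [-0.38, 0.48, 2.0, 0.59, 0.37, 0.51]
-1 near [-0.34, 0.4, 2.16, 0.7, 0.29, 0.43]
-1 a [0.53, 0.49, 1.99, -0.47, 0.31, 2.36]
-1 b [-0.82, 0.55, 1.87, 0.63, 0.58, 0.07]
-1 a+ [0.53, 0.31, 1.93, -0.28, 0.54, 2.15]
-1 lid [-0.16, 0.42, 1.38, -0.0, 1.34, 1.25]
-1 clip [-0.1, 0.36, 1.9, -0.0, 0.88, 1.31]
```

```bash
sed -i 's/^SG=1/SG=-1/' h.py; cat > press.py <<'E'
from h import *
def press(x,y,th):
    c=11*np.sin(th); R=rot(th); dx=2 if th>.3 else 0
    manip.move_l(bw(x+dx,y,47+c+3),R); f0=manip.current_force()
    for z in np.arange(45.5,33.9,-1.9):   # z of lowest corner
        manip.move_l(bw(x+dx,y,z+c),max_speed=.06); f=(manip.current_force()-f0)[2]
        print(f"   {z:.1f}:{f:.2f}",end="")
        if f>3: break
    else: manip.dwell(.1); f=0
    print(); manip.move_l(bw(x+dx,y,50+c),max_speed=.15); return f<3
manip.set_gripper(0.0)
E={}
R=rot(.2);manip.move_ptp(bw(-45,-0,130),R)
for row,x,th in(("near",-25,.2),("far",25,.4)):
    if row=="far":
        R=rot(.4);manip.move_l(bw(-40,y,140),R,max_speed=.25)
    for y in((0,50) if row=="near" else (y,0 if y else 50)):
        print(row,y)
        if press(x,y,th): E[row]=y;break
    E.setdefault(row,-50 if row=="near" or True else 0)
print(E,manip.current_time())
manip.move_l(bw(-60,y,150),max_speed=.25)
E
python3 press.py
```

```text
near 0
   45.5:-0.59   43.6:0.47   41.7:-0.18   39.8:0.58   37.9:0.44   36.0:-0.43   34.1:-0.05
far 0
   45.5:-1.01   43.6:-1.02   41.7:-0.49   39.8:-1.58   37.9:-1.05   36.0:-1.15   34.1:-2.00
{'near': 0, 'far': 0} 10.4917
```

Both centre cells read as empty on the first press. I'll press one neighbour in each row to confirm an occupied cover gives a clear force.

```bash
cat > press2.py <<'E'
from h import *
exec(open("press.py").read().split("manip.set_gripper")[0].split("import *")[1])
manip.move_l(bw(-30,50,130),rot(.4),max_speed=.25)
print(press(25,50,.4),manip.current_ee_pos().round(4),bw(27,50,54.3).round(4),manip.current_grip_width())
manip.move_l(bw(-25,50,100),rot(.2),max_speed=.25)
print(press(-25,50,.2))
manip.move_l(bw(-60,50,150),max_speed=.25);print(manip.current_time())
E
python3 press2.py
```

```text
45.5:-0.10   43.6:0.30   41.7:0.02   39.8:0.20   37.9:-0.63   36.0:0.78   34.1:0.73
True [ 0.5476 -0.0104  0.0548] [ 0.547  -0.0103  0.0543] 0.007327523203863401
   45.5:-0.71   43.6:0.32   41.7:0.22   39.8:0.13   37.9:-0.48   36.0:0.40   34.1:-0.12
True
18.2
```

No resistance anywhere, so the fingertip may not be reaching the covers. I'll press deeper on one cell, log the true tip height and take a picture.

```bash
python3 - <<'E'
from h import *
R=rot(.2);manip.move_l(bw(-25,50,55),R,max_speed=.25);f0=manip.current_force()
for z in (40,38,36,34,32):
    manip.move_l(bw(-25,50,z),max_speed=.06); manip.dwell(.08);f=manip.current_force()-f0
    print(z,tw(manip.current_ee_pos()).round(1),f.round(2))
    if f[2]>3: break
p,d=manip.grab_frame("top");cv2.imwrite("pics/t1.png",cv2.resize(p[150:240,210:350,::-1],None,fx=5,fy=5,interpolation=cv2.INTER_CUBIC))
p,d2=manip.grab_frame("scene");cv2.imwrite("pics/s1.png",p[:,:,::-1])
a=cv2.imread("pics/t1.png");b=cv2.resize(p[100:230,160:310,::-1],(692,600))[:450];
cv2.imwrite("pics/c1.png",np.hstack([cv2.resize(a,(420,270)),b[:270*1,:380] if 0 else cv2.resize(b,(380,270))]))
W=cloud("top",np.load("pics/top0.npy"))
for y in(-50,0,50):
    u=project("top",bw(-25,y,42))[0].round().astype(int);q=W[u[1]-2:u[1]+3,u[0]-2:u[0]+3,2];print("cover z",y,np.median(q).round(4))
print(manip.current_time())
E
```

```text
40 [-24.9  49.9  40.3] [-0.72  0.18 -1.27]
38 [-25.  50.  38.] [-0.87 -0.85 -1.68]
36 [-25.   50.   35.9] [-1.17  0.37 -1.45]
34 [-25.  50.  34.] [-1.43  0.79 -0.9 ]
32 [-25.  50.  32.] [-0.87 -0.64 -1.25]
cover z -50 0.0419
cover z 0 0.0415
cover z 50 0.0416
20.675
```

View pics/c1.png

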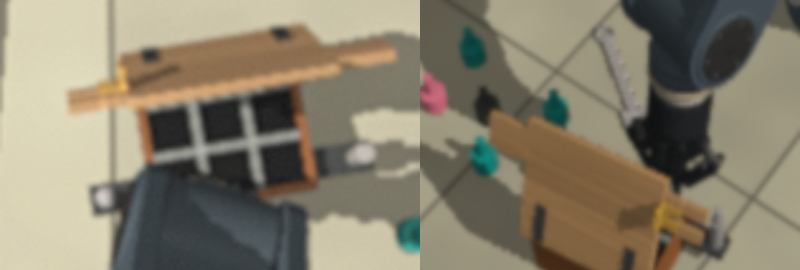

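```bash
python3 - <<'E'
from h import *
f0=manip.current_force()
for z in (30,28,26,24,22):
    manip.move_l(bw(-25,50,z),max_speed=.06); manip.dwell(.05);f=manip.current_force()-f0
    print(z,tw(manip.current_ee_pos()).round(1),f.round(2))
    if f[2]>3: break
print(manip.current_time())
E
```

```text
30 [-25.   50.   29.9] [-0.53 -0.6   0.03]
28 [-25.   50.   27.9] [ 0.34  0.13 -1.01]
26 [-25.1  50.   25.9] [-0.75  0.41 -0.99]
24 [-25.   50.   23.9] [ 0.19  0.53 -0.24]
22 [-25.1  50.   21.9] [ 0.78 -0.   -0.86]
22.175
```

```bash
python3 - <<'E'
from h import *
p,d=manip.grab_frame("scene");W=cloud("scene",d)
for nm,b in(("tcp",manip.current_ee_pos()),("grasp",manip.current_ee_pos()-.019*rot(.2)[:,2]),("body",manip.current_ee_pos()-.073*rot(.2)[:,2])): print(nm,project("scene",b)[0].round(1))
cv2.imwrite("pics/s2.png",cv2.resize(p[95:215,190:310,::-1],None,fx=5,fy=5,interpolation=cv2.INTER_CUBIC))
print(manip.current_grip_width(),manip.current_grip_force(),manip.current_joint_torque().round(2))
E
```

```text
tcp [256.  181.9]
grasp [256.5 178.1]
body [257.9 166.9]
0.002642850886764857 0.0 [ -0.   -44.63 -17.79   0.13  -0.59  -0.  ]
```

View pics/s2.png

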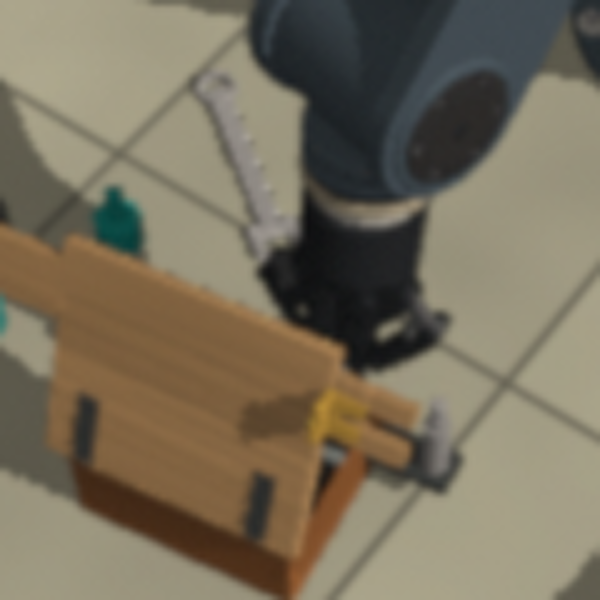

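```bash
python3 - <<'E'
from h import *
fz=lambda: np.mean([manip.current_force() for _ in range(8)],0)
f0=fz()
for z in (21,20,19,18,17,16,15,14,13,12,11,10):
    manip.move_l(bw(-25,50,z),max_speed=.06); f=fz()-f0
    print(z,tw(manip.current_ee_pos()).round(1)[2],f.round(2))
    if f[2]>3: break
print(manip.current_time())
manip.move_l(bw(-25,50,55),max_speed=.2);print("free",(fz()-f0).round(2))
E
```

```text
21 20.9 [-0.22 -0.42  0.58]
20 20.0 [ 0.55 -0.7   0.22]
19 18.9 [ 0.25 -0.09  0.52]
18 17.9 [-0.35 -0.79  0.59]
17 16.9 [ 0.82 -0.42  0.46]
16 15.9 [ 0.08 -0.36 -0.32]
15 14.9 [-1.    0.16 -0.44]
14 13.9 [ 1.07 -0.37  0.42]
13 12.9 [ 0.36 -1.06  0.4 ]
12 11.9 [0.31 0.22 0.41]
11 10.9 [-0.13 -0.36  0.47]
10 9.9 [ 0.1  -0.59  0.85]
25.225
free [-0.1  -0.52 -0.48]
```

```bash
python3 - <<'E'
from h import *
manip.move_l(bw(-40,60,150),max_speed=.3)
manip.move_l(bw(-25,210,100),max_speed=.3)
p,d=manip.grab_frame("scene");W=cloud("scene",d);e=manip.current_ee_pos();z=rot(.2)[:,2]
m=(np.linalg.norm(W-e,axis=2)<.1)&(W[...,2]>.03);Q=(W[m]-e)
s=Q@z; print("along axis max",np.percentile(s,[90,97,100]).round(4))
R=manip.current_tcp_rot()
for lo,hi in((-.005,.01),(-.015,-.005),(-.025,-.015),(-.04,-.025),(-.06,-.04)):
    k=(s>lo)&(s<hi);L=Q[k]@R
    print(lo,hi,k.sum(),L.min(0).round(3) if k.any() else'',L.max(0).round(3) if k.any() else'')
u=project("scene",e)[0];print("tcp px",u.round(1),R.round(2).tolist(),manip.current_time(),manip.current_grip_width())
a,b=int(u[0])-50,int(u[1])-60
cv2.imwrite("pics/s3.png",cv2.resize(p[b:b+90,a:a+100,::-1],None,fx=6,fy=6,interpolation=cv2.INTER_CUBIC));print(a,b)
E
```

```text
along axis max [0.0369 0.0605 0.0654]
-0.005 0.01 11 [-0.011  0.081 -0.005] [0.002 0.094 0.01 ]
-0.015 -0.005 12 [-0.008  0.082 -0.013] [ 0.007  0.091 -0.007]
-0.025 -0.015 0  
-0.04 -0.025 0  
-0.06 -0.04 31 [-0.006 -0.015 -0.06 ] [ 0.011  0.012 -0.044]
tcp px [302.4 188.8] [[0.97, 0.16, 0.19], [0.16, -0.99, 0.03], [0.2, 0.0, -0.98]] 26.8083 0.0012959281546519015
252 128
```

View pics/s3.png

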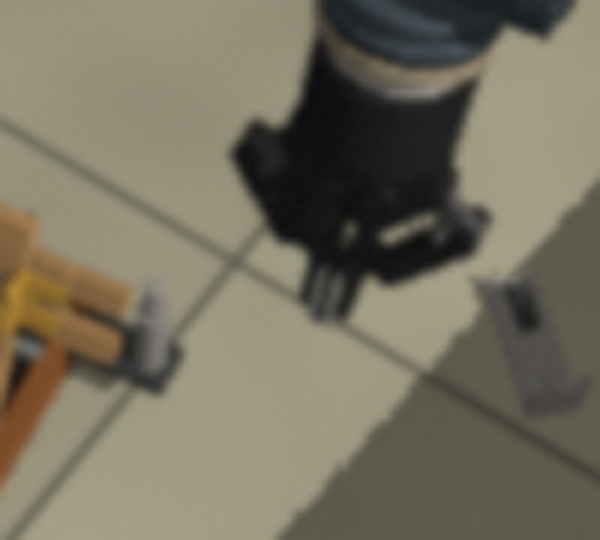

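The crop shows the shut fingertip at (327,318), but the reported TCP projects to (302,365). The real tip is well short of the reported TCP, so I'll measure that offset from both views.

```bash
python3 - <<'E'
from h import *
e=manip.current_ee_pos();R=manip.current_tcp_rot();print("ee",e.round(4),manip.current_qpos().round(4))
p,d=manip.grab_frame("scene");W=cloud("scene",d)
for v in range(166,186,2): print(v,[(tuple((W[v,u]*1000).round().astype(int).tolist()),int(p[v,u].max())) for u in range(302,313,2)])
g,d=manip.grab_frame("top");W=cloud("top",d);m=(np.linalg.norm(W[...,:2]-e[:2],axis=2)<.07)&(W[...,2]>.05);print("top n",m.sum())
print("top pts near tcp axis, lowest:",[ (W[m][i]*1000).round().astype(int).tolist() for i in np.argsort(W[m][:,2])[:12]])
u=project("top",e)[0];a,b=int(u[0])-50,int(u[1])-35;print(u,a,b)
cv2.imwrite("pics/t3.png",cv2.resize(g[b:b+90,a:a+100,::-1],None,fx=6,fy=6,interpolation=cv2.INTER_CUBIC))
E
```

```text
ee [0.4696 0.1383 0.0995] [ 0.1955  0.2818  2.0411 -0.0114  0.6201  1.6123]
166 [((457, 118, 192), 20), ((463, 126, 207), 22), ((462, 132, 210), 22), ((443, 130, 186), 40), ((458, 142, 214), 55), ((459, 148, 220), 22)]
168 [((459, 120, 185), 36), ((461, 126, 194), 19), ((460, 132, 198), 18), ((447, 133, 182), 48), ((459, 144, 207), 45), ((460, 150, 214), 24)]
170 [((352, 74, 0), 100), ((463, 128, 187), 25), ((461, 134, 190), 21), ((448, 135, 175), 20), ((459, 145, 197), 22), ((456, 150, 199), 21)]
172 [((362, 80, 4), 119), ((465, 130, 181), 35), ((458, 134, 176), 42), ((461, 141, 186), 24), ((459, 146, 188), 24), ((458, 152, 193), 24)]
174 [((463, 125, 164), 91), ((464, 132, 171), 67), ((464, 138, 177), 61), ((461, 142, 176), 72), ((460, 148, 181), 27), ((448, 149, 166), 84)]
176 [((463, 126, 154), 61), ((467, 134, 165), 75), ((466, 139, 169), 62), ((463, 144, 171), 74), ((459, 149, 169), 39), ((354, 115, 0), 134)]
178 [((466, 128, 148), 88), ((467, 135, 156), 74), ((466, 141, 159), 73), ((462, 146, 160), 60), ((459, 150, 159), 79), ((359, 119, -2), 157)]
180 [((389, 97, 4), 136), ((470, 138, 150), 81), ((467, 143, 153), 88), ((463, 147, 151), 65), ((374, 119, 5), 128), ((368, 124, 1), 162)]
182 [((396, 101, 4), 158), ((390, 106, 1), 146), ((386, 111, 0), 136), ((383, 117, 2), 123), ((379, 123, 3), 129), ((372, 127, -3), 154)]
184 [((402, 105, 3), 159), ((395, 109, -2), 160), ((391, 115, -2), 159), ((389, 121, 2), 158), ((382, 126, -3), 145), ((380, 132, 0), 123)]
top n 1431
top pts near tcp axis, lowest: [[465, 114, 185], [465, 111, 192], [451, 179, 207], [464, 77, 223], [464, 81, 224], [457, 74, 225], [449, 74, 225], [449, 72, 226], [461, 74, 227], [457, 76, 227], [454, 74, 229], [459, 76, 229]]
[212.49845299 219.40111947] 162 184
```

View pics/t3.png

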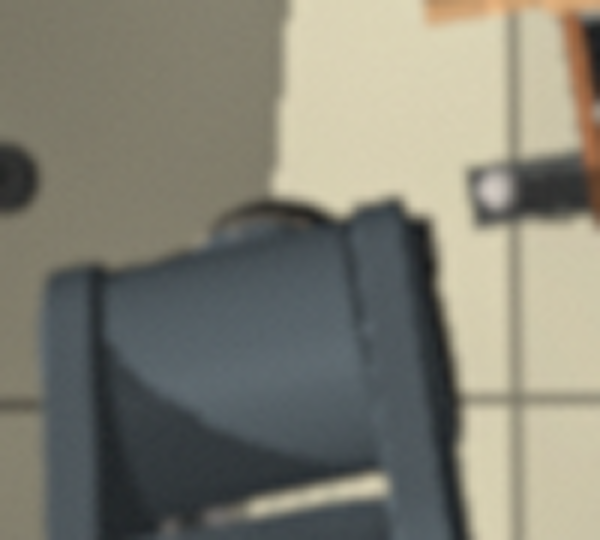

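The real fingertip lies about 46 mm short of the reported TCP along the tool axis, at z ≈ 145 mm against 99 mm. So none of the earlier presses touched a cover. I'll command with that offset and redo the presses.

```bash
cat >> h.py <<'E'
TH=.3; L=.046
def cmd(p,th=TH): return np.asarray(p)+L*rot(th)[:,2]     # tip -> commanded TCP
def ml(p,th=TH,v=.4): manip.move_l(cmd(p,th),rot(th),max_speed=v)
def mp(p,th=TH): manip.move_ptp(cmd(p,th),rot(th))
def tip(th=TH): return tw(manip.current_ee_pos()-L*manip.current_tcp_rot()[:,2])
def fz(n=4): return np.mean([manip.current_force() for _ in range(n)],0)
def press(x,y,th=TH):
    c=11*np.sin(th); ml(bw(x+2,y,48+c),th); f0=fz()[2]
    for z in np.arange(44,32.9,-2.):
        ml(bw(x+2,y,z+c),th,.06); f=fz(2)[2]-f0
        print(f" {z:.0f}:{f:.1f}",end="")
        if f>3: break
    print("  t",round(manip.current_time(),1)); ml(bw(x+2,y,54+c),th,.2); return f<3
E
python3 - <<'E'
from h import *
for nm,p in [("far+",bw(27,50,36)),("far-",bw(27,-50,36)),("near",bw(-23,0,36)),("near-",bw(-23,-50,36)),("a",slugtcp(SL["a"],TH)),("b",slugtcp(SL["b"],TH)),("b+",slugtcp(SL["b"],TH)+.08*EZ)]:
    q=manip.inverse_kinematics(cmd(p),rot(TH));print(nm,None if q is None else np.round(q,2).tolist())
t=manip.current_time();mp(bw(-23,75,100));print("t",manip.current_time()-t)
r=press(-25,50);print("near50",r)
E
```

```text
far+ [-0.15, 0.57, 1.99, 0.3, 0.31, 0.99]
far- [-0.34, 0.6, 1.91, 0.38, 0.39, 0.74]
near [-0.29, 0.53, 2.07, 0.46, 0.3, 0.69]
near- [-0.39, 0.55, 2.03, 0.48, 0.34, 0.59]
a [0.5, 0.6, 1.9, -0.28, 0.36, 2.16]
b [-0.76, 0.65, 1.81, 0.47, 0.55, 0.26]
b+ [-0.76, 0.51, 1.78, 0.38, 0.7, 0.38]
t 0.625
 44:11.2  t 28.1
near50 False
```

Near +50 is occupied. Contact came about 4 mm early, so the offset is about 42 mm.

```bash
sed -i 's/L=.046/L=.042/' h.py; python3 - <<'E'
from h import *
E={"near":-50}
if press(-25,0): E["near"]=0
ml(bw(27,0,58))
for y in (0,50):
    if press(25,y): E["far"]=y;break
E.setdefault("far",-50)
print(E)
E
```

```text
44:1.1 42:0.6 40:1.5 38:1.2 36:1.2 34:1.4  t 30.1
 44:0.1 42:0.6 40:0.3 38:0.7 36:-0.2 34:-0.2  t 32.4
{'near': 0, 'far': 0}
```

The centre cell is empty in both rows. Next I'll put slug a into far 0.

```bash
cat >> h.py <<'E'
def pick(s,up=.13):
    b=SL[s]; mp(slugtcp(b,TH,90)); ml(slugtcp(b,TH,35),v=.2); print("t",manip.current_time())
    manip.set_gripper(0.0,effort=50); print("w",manip.current_grip_width(),"gf",manip.current_grip_force())
    ml(slugtcp(b+up*EZ,TH,35),v=.3); print("w",manip.current_grip_width(),"t",manip.current_time())
def carry(x,y):
    T=lambda x,z: slugtcp(bw(x,y,z),TH,35)
    mp(T(-45,130)); ml(T(x,56),v=.3); f0=fz()[2]
    for z in (48,42,36,30,25):
        ml(T(x,z),v=.12); f=fz(2)[2]-f0; print(f" {z}:{f:.1f}",end="")
        if f>5: print("STOP");break
    print("t",manip.current_time())
E
python3 - <<'E'
from h import *
ml(bw(-40,0,130)); manip.set_gripper(.55)
mp(bw(-60,200,150)); pick("a")
E
```

```text
t 35.6333
w 0.13360110676981402 gf 48.92466723918915
w 0.13326276857669908 t 36.625
```

```bash
python3 - <<'E'
from h import *
carry(25,0); print(manip.current_grip_width(),tip().round(1),fz().round(1))
E
```

```text
48:-0.4 42:0.2 36:0.2 30:0.1 25:4.4t 39.7417
0.13500837326286724 [28.6 -0.1 60.2] [-0.1 -0.1  1.5]
```

```bash
python3 - <<'E'
from h import *
manip.set_gripper(.45)
ml(bw(-20,0,150),v=.35)
mp(bw(-60,-160,170)); pick("b"); carry(-25,0); print(manip.current_grip_width(),manip.current_time())
E
```

```text
t 42.2417
w 0.13509933786896766 gf 49.17815566062927
w 0.1346669469581195 t 43.175
 48:0.1 42:0.2 36:0.4 30:1.1 25:6.6STOP
t 45.8333
0.13542759888021888 45.8333
```

```bash
python3 - <<'E'
from h import *
manip.set_gripper(.45); ml(bw(-70,0,150),v=.35); mp(bw(-110,60,190)); manip.set_gripper(0)
p,d=manip.grab_frame("top");W=cloud("top",d)
X=W-[*P0,0];b=np.stack([X@EX,X@EY,X[...,2]],-1)*1e3
for x in(25,-25):
    q=b[(np.hypot(b[...,0]-x,b[...,1])<16)];k=q[(q[:,2]>66)&(q[:,2]<110)];print(x,len(q),"z pct",np.percentile(q[:,2],[10,50,90,98]).round(),"knob",len(k),k.mean(0).round(1) if len(k) else'')
cv2.imwrite("pics/t4.png",cv2.resize(p[150:240,220:345,::-1],None,fx=5,fy=5,interpolation=cv2.INTER_CUBIC));print(manip.current_time())
E
```

```text
25 138 z pct [ 49.  56. 230. 232.] knob 22 [22.8  0.  78.5]
-25 101 z pct [49. 53. 79. 82.] knob 21 [-27.3  -1.5  79.4]
47.575
```

View pics/t4.png

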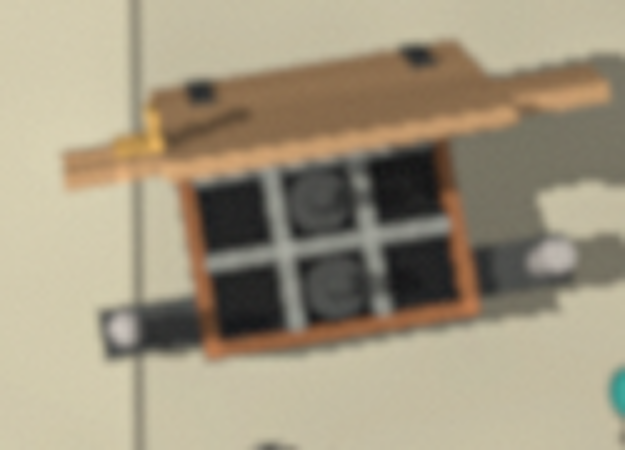

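Both slugs are sunk in the middle column (crop about (318,200) and (335,285)), with knob tops near 80 mm. Next, shutting the lid.

```bash
python3 - <<'E'
from h import *
mp(bw(-60,-10,290),0); ml(bw(78,-10,290),0,v=.5); ml(bw(78,-10,208),0,v=.4); f0=fz()
r=135
for ph in [1.15,.95,.75,.55,.35,.15,.03,-.01]:
    ml(bw(90-r*np.cos(ph)+10*np.sin(ph)+11,-10,84+r*np.sin(ph)+10*np.cos(ph)),0,v=.2); f=fz(2)-f0
    print(ph,f.round(1)); 
    if np.linalg.norm(f)>25: break
for i in range(5):
    if f[2]>12: break
    t=tip(0); ml(bw(t[0],-10,t[2]-1.5),0,.06); f=fz(2)-f0; print("down",tip(0).round(1),f.round(1))
print(manip.current_time())
E
```

```text
1.15 [ 0.2 -0.  -0.6]
0.95 [ 0.1  0.4 -0. ]
0.75 [-0.2  0.2 -0.5]
0.55 [0.1 0.1 0.5]
0.35 [-0.1 -0.1 -0.3]
0.15 [-0.4 -0.1 -0.8]
0.03 [-1.1  0.2 -0.8]
-0.01 [-10.1   3.3  34.6]
51.225
```

```bash
python3 - <<'E'
from h import *
t=tip(0);print(t.round(1)); ml(bw(t[0],t[1],125),0,.3)
for n in("scene","top"):
    p,d=manip.grab_frame(n);W=cloud(n,d);X=W-[*P0,0];b=np.stack([X@EX,X@EY,X[...,2]],-1)*1e3
    if n=="scene":
        q=b[(b[...,0]>-60)&(b[...,0]<85)&(abs(b[...,1])<80)&(b[...,2]>60)&(b[...,2]<135)];
        k=np.polyfit(q[:,0],q[:,2],1);q=q[abs(q[:,2]-np.polyval(k,q[:,0]))<8];k=np.polyfit(q[:,0],q[:,2],1);print(len(q),"slope",k.round(3),q.min(0).round(),q.max(0).round())
        im=p[100:220,180:310,::-1]
    y=(p[...,0]>150)&(p[...,2]<90)&(p[...,0].astype(int)-p[...,2]>70);m=y&(abs(b[...,0]+30)<30)&(abs(b[...,1]-95)<35)&(b[...,2]>80)
    if m.any(): print(n,"clip",m.sum(),b[m].min(0).round(),b[m].max(0).round())
cv2.imwrite("pics/s5.png",cv2.resize(im,None,fx=5,fy=5,interpolation=cv2.INTER_CUBIC));print(manip.current_time())
E
```

```text
[-32.4 -10.5  96.2]
1944 slope [2.0000e-03 9.4876e+01] [-60. -80.  88.] [ 85.  80. 101.]
scene clip 150 [-59.  60.  91.] [ -0. 130. 119.]
top clip 13 [-41.  83.  88.] [-18. 108. 116.]
51.5833
```

View pics/s5.png

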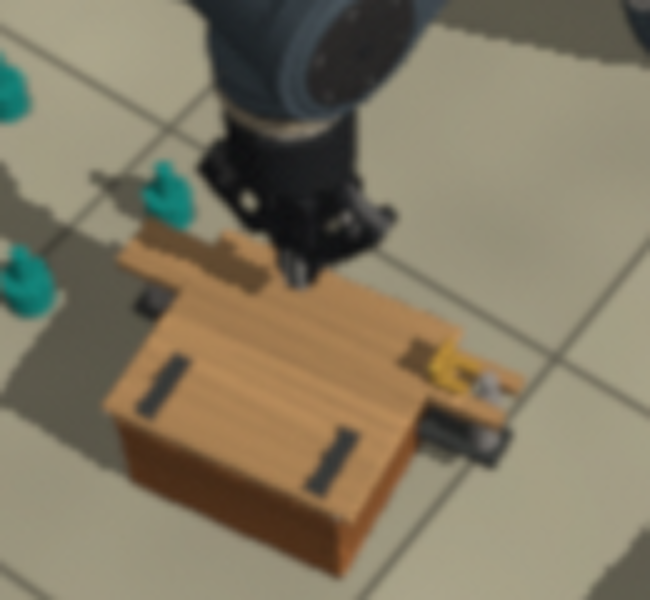

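The lid is shut and level (slope 0.002), with the clip clear at crop (450,365) beside the stud at (488,388). Now I'll push the clip.

```bash
python3 - <<'E'
from h import *
ml(bw(-30,50,120),0,.4); ml(bw(-30,50,104),0,.2); f0=fz(8)
y=62
while y<106:
    ml(bw(-30,y,104),0,.1); f=(fz(3)-f0)@EY; print(f"{y}:{f:.1f}",end=" ")
    if f<-9: break
    y+=3 if y<88 else 1.5
print(tip(0).round(1),manip.current_time())
E
```

```text
62:0.2 65:-0.1 68:-0.6 71:0.6 74:0.2 77:-0.0 80:0.2 83:0.9 86:0.4 89:0.6 90.5:-0.4 92.0:-0.6 93.5:-0.3 95.0:-9.3 [-29.9  94.2 104.1] 55.65
```

```bash
python3 - <<'E'
from h import *
ml(bw(-30,70,104),0,.3); ml(bw(-60,20,190),0,.4)
p,d=manip.grab_frame("scene");W=cloud("scene",d);X=W-[*P0,0];b=np.stack([X@EX,X@EY,X[...,2]],-1)*1e3
m=(p[...,0].astype(int)-p[...,2]>70)&(b[...,2]>104)&(b[...,2]<120)&(abs(b[...,0]+30)<25)&(abs(b[...,1]-100)<40)
print("tab",m.sum(),b[m].mean(0).round(1),b[m].min(0).round(),b[m].max(0).round())
q=b[(b[...,0]>-50)&(b[...,0]<85)&(abs(b[...,1])<70)&(b[...,2]>80)&(b[...,2]<105)];print("lid",np.polyfit(q[:,0],q[:,2],1).round(3))
print(project("scene",[bw(-30,88.5,114),bw(-30,110.5,114)]).round(1).tolist(),manip.current_time(),fz().round(1))
cv2.imwrite("pics/s6.png",cv2.resize(p[150:200,240:300,::-1],None,fx=10,fy=10,interpolation=cv2.INTER_CUBIC))
E
```

```text
tab 21 [-26.4 111.7 112.5] [-38. 108. 105.] [-16. 115. 118.]
lid [1.0000e-03 9.5015e+01]
[[267.6, 170.2], [274.1, 172.9]] 56.3583 [ 0.3 -0.3 -0.3]
```

View pics/s6.png

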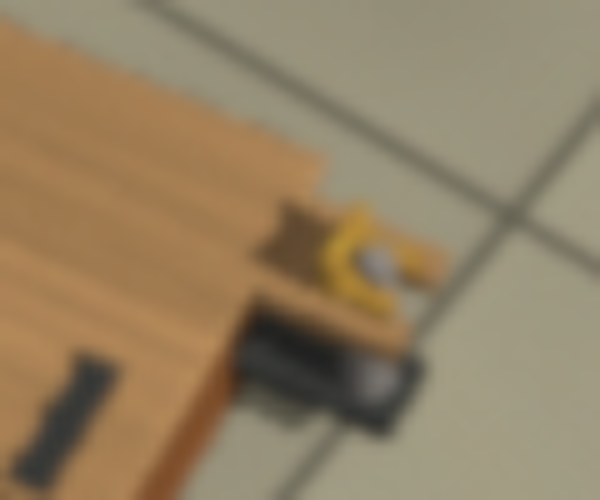

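The clip at crop (360,250) now surrounds the stud at (378,262). The tab is at y ≈ 111 mm, so it is home, and the lid is level. Handing in.

```bash
python3 -c "
from bench import manip
print(manip.sign_off())"
```

```text
the job is handed in; nothing more can be done
None
```

I handed the job in at about 56 s: both slugs are sunk in the two centre cells, the lid is shut and the clip is home by the last camera check, but sign-off returned no verdict.

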